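# Slide a stamping plate under the sprung clip of its holder

## Robot

A 6-joint arm with a two-finger parallel gripper is mounted at the origin on the work surface. World frame = base frame: x ahead of the robot, y to its left, z up, the work surface at z = 0. Lengths are in mm, angles in rad, forces in N, time in s.
With the tool pointing down it reaches from about 300 to 775 mm from the base axis. Payload 14.6 kg.
Tool frame: the origin (TCP) lies at the very end of the fingers, on their centre line; the grasp point (between the pads) lies 19 mm behind it (env.pinch_z is the distance from the TCP to the grasp point, in mm); y points along the fingers, x is the direction in which the jaws open and shut, and the axes are right-handed (so a half turn about y gives the same grasp; the last joint's range is limited). The gripper opens to 85 mm and grips with 20 to 120 N. Pads are 22 mm wide; open, the fingers measure 114 mm over their backs; the gripper's body (76 mm by 85 mm) begins 54 mm behind the grasp point. The pads swing forward as they close: fully open they stand 13 mm farther back than shut.
Start: joints at [1.046, 0.3, 1.521, -0, 1.321, -0.067], TCP at [243.083, 493.356, 231.281] pointing down, gripper open.
Joint ranges: [-3.03, 3.03], [-0.79, 2.21], [0.23, 2.52], [-1.04, 4.18], [0, 3.07], [-2.55, 2.55]. Speed limits (rad/s): [2.22, 2.22, 2.57, 3.14, 3.14, 3.14].

## Interface

Orientations are given as a unit quaternion [x, y, z, w].
In Python, from rig import env gives the robot as it stands.
- The arm moves only by the tool step_arm, never from a script. Its argument "steps" is one flat list of numbers, 7 for each row, row after row: the shift along the world's x, y, z in mm, then the turn, a rotation vector about the world's x, y, z in degrees, then the opening in per cent of the stroke, from 0 (shut) to 100 (fully open). A call has 1 to 8 rows; each row is the pose to reach, as a shift and turn from the pose measured when the call began; what a row does not reach only later rows make up. A row lasts 1/10 s, in which the tool goes at most 50 mm and 8.59 degrees, less where a joint would pass 70% of its speed; a pose out of reach is approached as far as the arm can. A call with a gripper value outside its range is refused whole. The fingers move at their own pace and stop on an object; "squeeze" is the grip in N (left out, the last holds). Time passes only in rows, so rows that repeat a pose let the fingers close. It gives the time, the measured TCP pose, the force and the opening at its end, in the units of the state.
- env.get_state(): the state, without advancing time (a new reading comes with each control period).
- env.snapshot(name): name is "scene" or "side" or "wrist"; returns the picture (384x512x3 uint8, blue, green, red); there is no depth.
- env.camera_info(name): a dict with "K" (3x3 intrinsics, pixels), "rvec" (rotation vector, rad) and "tvec" (3), from world to camera coordinates, as OpenCV has them; the wrist camera has in their place "hand_eye" (4x4, takes a point from camera to tool coordinates, whose origin is the TCP and whose axes are the tool frame's). Camera axes: x right, y down, z forward; pixel columns grow to the right and rows downward; lengths in mm; the calibration is good to about 2 mm. A picture is of the moment at which its call begins: read the wrist's pose just before it. camera_info takes no time and is no camera call.
- env.hand_in(): hands the job in, once; it reports no verdict.
The state is a dict: "t": time; "joint_positions": joint angles; "qd": joint speeds; "effort": joint torques, N m; "tool_pos": TCP position; "orientation": TCP orientation; "contact_force": force on the tool from outside, world axes, zero at the start; "ft_torque": the same for the moment, N m; "finger_gap": opening from 0.0 (shut) to 1.0 (fully open).
Only numpy, scipy, OpenCV 4.12 (cv2) and the standard library are available. Lean on these libraries where they do the work, as an engineer would, in place of code of your own. Each camera call takes 0.05 s, during which the arm holds its last target. There are 200 camera calls.

## Task

Load the stamping plate into its holder on the nail desk: press the clip's pink thumb bar down with one fingertip and keep it down while the other fingertip pushes the plate along the bed, under the raised jaw, until it is fully home against the end stop; then let the bar go so that the clip shuts on the plate, and move clear. The plate is only pushed, never gripped or lifted off its bed, and the other things on the desk stay where they are.

Things in the scene. Friction and masses are not known exactly. Their poses are not given: they have to be found in the camera images.
- holder: Pale grey stamping-plate holder, fixed to the desk. Frame: z up, x along the bed in the direction the plate is pushed (away from the robot), y left towards the clip's thumb bar; origin on the bed's centre line at desk height. Base slab 6 mm thick, x -75 to 90, y -40 to 86 mm.
- bed (a point): Point on the bed's centre line above the holder's origin, at z = 14 mm, the height of the two runners the plate lies on (y = 18 to 35 mm either side). Between them runs a 36 mm wide finger groove, floor at z = 6 mm. Low guide rails (inner faces y = +-31, tops z = 17 mm) keep the plate straight. Bed and groove are open at the near end, x = -75 mm.
- stop (a point): Middle of the near face of the grey end stop across the far end of the bed, at runner height (holder x = 75, z = 14 mm); the stop's top is at z = 24 mm. The plate is home when its far edge touches this face.
- plate: Stamping plate: flat square, engraved steel face on black plastic, 60 x 60 x 5 mm, about 70 g, lying loose on the runners between the rails; origin at the centre of its underside (holder z = 14 mm), x as the holder's x. At the start its centre is at holder x = 0 to 15 mm, in front of the jaw; fully home it is at x = 45 mm (near edge at 15 mm).
- clip_arm (a joint): Spring clip, a rocker on a rod along the holder's x at y = 48, z = 10 mm. In rad: 0 = shut (jaw 0.5 mm above the runner: the plate cannot enter), 0.42 = thumb bar fully down (jaw 10 mm up). The jaw clears the plate above about 0.20 and, let go, rests on the plate beneath it at about 0.17. It springs back by itself; fully down takes about 6 N on the bar.
- thumb_bar (a point): Middle of the top face of the clip's rose-pink ribbed thumb bar, 132 mm long (holder x = -62 to 70 mm), 32 mm wide (y = 50 to 80 mm). Shut, it slopes up outward to 24 mm high at its outer edge; fully pressed it is level with its top at z = 11.5 mm, 2.5 mm below the plate's underside. The point moves with the bar.
- jaw (a point): Underside of the clip's jaw: a black rubber bead 25 mm long in the holder's x (x = 50 to 75 mm) at holder y = 22 mm on a bent steel strip, at the far end of the bed on the left; this point is the middle of the bead's underside.
- bottle_pink: Pink nail-polish bottle with a tall black cap, 28 mm across and 73 mm high, standing upright; origin at the centre of its underside. A bystander.
- bottle_red: Red nail-polish bottle with a tall black cap, 28 mm across and 73 mm high, standing upright; origin at the centre of its underside. A bystander.
- bottle_white: White nail-polish bottle with a tall black cap, 28 mm across and 73 mm high, standing upright; origin at the centre of its underside. A bystander.
- stamper: Stamper standing upright, clear foot and rose-pink handle, 36 mm across and 62 mm high; origin at the centre of its underside. A bystander.
- buffer: White and pink buffing block, 25 x 94 x 25 mm, lying long in its y; origin at the centre of its underside. A bystander.
- file: Grey nail file lying flat, 168 x 18 x 5 mm, long in its x; origin at the centre of its underside. A bystander.
- scissors: Small steel scissors lying flat, 110 mm long in their x, 6 mm high; origin at the rivet, at table height. A bystander.

How it is judged:
By the outcome, as a careful person would: the job done as asked, in the order asked, and still so for the second after the job is handed in, with the robot touching nothing.
It also fails if it takes over 48 s, if anything falls off the work surface, if the arm or the gripper's body presses on something with over 40 N, if the wrist force passes 120 N, or if a joint passes its speed limit or range.

## Working session

There is one attempt and no reset: what is moved stays moved. The work goes in short steps, Python scripts to look and compute and a tool call to move; the robot and the scene stay as the last step left them, time stands still between calls to the robot, and variables do not carry over. Pictures are saved under pics/ and viewed, about 8 in all and at most 12, crops included, and the job is handed in when it is done.

Besides the shell and the picture viewer there is one more tool, called after "Call:" as name(argument=value, ...) on one line, values as JSON. step_arm: Moves the arm, as the interface text tells. Its arguments: {"type":"object","properties":{"steps":{"type":"array"},"squeeze":{"type":"number"}},"required":["steps"]}

```bash
ls; mkdir -p pics; python3 - <<'E'
from rig import env
import cv2,numpy as np
s=env.get_state();print(s)
for n in("scene","side"):
    cv2.imwrite(f"pics/{n}0.png",env.snapshot(n))
    print(n,env.camera_info(n))
print(env.camera_info("wrist"),env.pinch_z)
E
```

```text
pics
{'t': 0.0, 'joint_positions': array([ 1.04639968e+00,  3.00475248e-01,  1.52164675e+00,  1.06935420e-05,
        1.32070616e+00, -6.66039181e-02]), 'qd': array([-0.0005901 , -0.00132692,  0.00136877, -0.00079195, -0.00035467,
        0.00131406]), 'effort': array([ 3.26755924e-05, -5.43494225e+01, -3.61791551e+01, -3.65897529e-05,
        4.06240506e-03,  1.22973861e-05]), 'tool_pos': array([242.9546169 , 493.13949635, 230.6912621 ]), 'orientation': array([ 0.6006128 ,  0.37311927, -0.37389359, -0.60020818]), 'contact_force': array([ 0.20829935,  0.05088204, -0.69555536]), 'ft_torque': array([-0.03248026, -0.00584267, -0.05549258]), 'finger_gap': 0.996592731120435}
scene {'K': array([[419.9477836 ,   0.        , 248.96009917],
       [  0.        , 419.9477836 , 189.88000223],
       [  0.        ,   0.        ,   1.        ]]), 'rvec': array([ 1.52410955,  2.10740278, -0.8273187 ]), 'tvec': array([ 179.84695382, -356.54634101, 1463.24554266])}
side {'K': array([[399.71401857,   0.        , 257.63488809],
       [  0.        , 399.71401857, 190.99930843],
       [  0.        ,   0.        ,   1.        ]]), 'rvec': array([ 2.2152075 , -0.76043801,  0.34736116]), 'tvec': array([-431.88589061,  240.12753421,  804.63940532])}
{'K': array([[333.7848482 ,   0.        , 256.6308925 ],
       [  0.        , 333.7848482 , 191.97764023],
       [  0.        ,   0.        ,   1.        ]]), 'hand_eye': array([[ 9.99999991e-01, -5.89431731e-05, -1.17939419e-04,
        -2.32037607e-01],
       [ 9.46410429e-05, -3.01903448e-01,  9.53338502e-01,
        -1.42960689e+02],
       [-9.17991136e-05, -9.53338505e-01, -3.01903439e-01,
         7.63893882e+01],
       [ 0.00000000e+00,  0.00000000e+00,  0.00000000e+00,
         1.00000000e+00]])} 18.700000000000003
```

View pics/scene0.png

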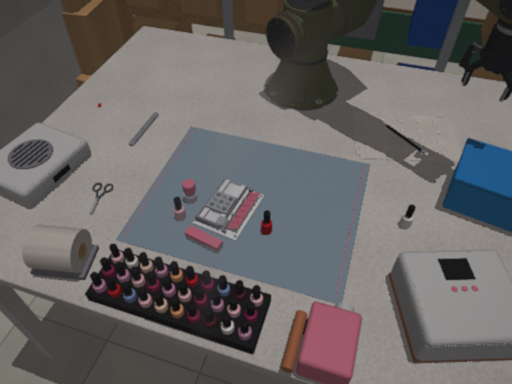

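View pics/side0.png

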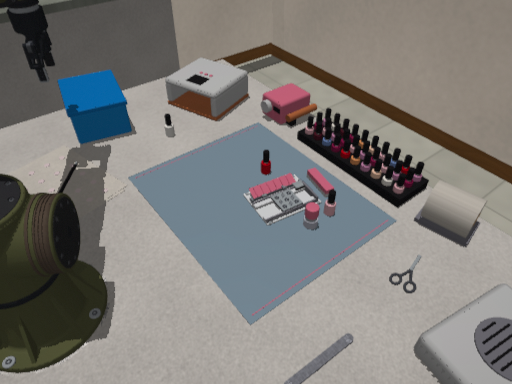

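The scene and side views show the holder near scene (230,208) and side (282,198). The red bottle stands beside the thumb bar, the stamper and pink bottle are on the right, and the buffer is beyond the far end.

```bash
cat > h.py <<'E'
import numpy as np,cv2
from scipy.spatial.transform import Rotation as R
from rig import env
def cam(n,state=None):
    c=env.camera_info(n);K=c["K"]
    if n!="wrist":
        Rm=cv2.Rodrigues(c["rvec"])[0]; return K,Rm,np.array(c["tvec"]).reshape(3)
    H=c["hand_eye"];Rt=R.from_quat(state["orientation"]).as_matrix()
    Rc=Rt@H[:3,:3];o=Rt@H[:3,3]+state["tool_pos"]
    return K,Rc.T,-Rc.T@o
def ray(C,uv,z):
    K,Rm,t=C;o=-Rm.T@t;d=Rm.T@np.linalg.solve(K,[uv[0],uv[1],1]);return o+d*(z-o[2])/d[2]
def proj(C,p):
    K,Rm,t=C;q=K@(Rm@np.asarray(p,float)+t);return q[:2]/q[2]
E
python3 - <<'E'
from h import *
a=cv2.imread("pics/scene0.png")[165:260,160:290];b=cv2.imread("pics/side0.png")[140:235,235:355]
a=cv2.resize(a,None,fx=6,fy=6,interpolation=cv2.INTER_CUBIC)
cv2.imwrite("pics/c.png",a)
C=cam("scene");S=cam("side")
for n,p,q,z in(("holder",(230,208),(282,198),15),("red",(266,232),(266,172),0),("pink",(180,216),(330,212),0),("stamper",(190,195),(312,222),0),("buffer",(204,238),(320,182),12),("white",(408,222),(170,134),0)):
    print(n,ray(C,p,z).round(),ray(S,q,z).round())
E
```

```text
holder [599. -40.  15.] [585. -56.  15.]
red [633.  68.   0.] [629.  63.   0.]
pink [ 653. -158.    0.] [ 659. -159.    0.]
stamper [ 578. -163.    0.] [ 598. -156.    0.]
buffer [705. -68.  12.] [710. -69.  12.]
white [493. 400.   0.] [506. 392.   0.]
```

View pics/c.png

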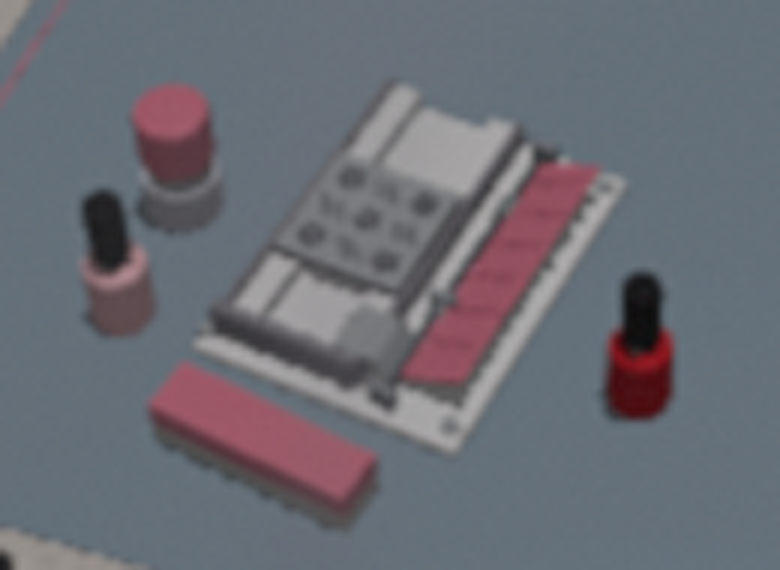

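The crop shows the slab corners at far-left (455,455), near-left (625,180) and far-right (197,345). The plate sits mid-bed, with its face about (240..465,155..285). The red bottle is left of the bar.

```bash
python3 - <<'E'
from h import *
C=cam("scene")
f=lambda p,z:ray(C,(p[0]/6+160-.4,p[1]/6+165-.4),z)
fl,nl,fr=f((457,457),6),f((627,180),6),f((195,346),6)
print(fl.round(),nl.round(),fr.round())
ux=fl-nl;uy=fl-fr
print("len",np.linalg.norm(ux),np.linalg.norm(uy),"yaw",np.degrees(np.arctan2(ux[1],ux[0])),np.degrees(np.arctan2(-uy[0],uy[1])))
yaw=np.arctan2(ux[1],ux[0]);c,s=np.cos(yaw),np.sin(yaw);X=np.array([c,s]);Y=np.array([-s,c])
O=np.mean([fl[:2]-90*X-86*Y,nl[:2]+75*X-86*Y,fr[:2]-90*X+40*Y],0);print("O",O)
p=[f(q,19)[:2] for q in((325,160),(465,190),(400,285),(270,240))]
for q in p: d=q-O;print("plate",d@X,d@Y)
for q in((633,68),(578,-163),(655,-158),(705,-68)):d=np.array(q)-O;print(q,d@X,d@Y)
print(R.from_quat(env.get_state()["orientation"]).as_matrix().round(3))
E
```

```text
[685.   7.   6.] [521.  28.   6.] [ 666. -118.    6.]
len 166.13890753280532 126.06926335952632 yaw -7.337669607522753 -8.907818649969157
O [583.54091515 -66.82391032]
plate -17.988273487086623 -35.24185596803573
plate -28.591052256481213 28.955739406994997
plate 30.916191667266247 28.378078075118072
plate 32.71892774686757 -34.068198570094175
(633, 68) 31.834782650089785 140.03654695138968
(578, -163) 6.787754955308676 -96.09614117894283
(655, -158) 82.5185944156934 -81.30290101238577
(705, -68) 120.61462487707284 14.345896487037335
[[ 0.442 -0.001 -0.897]
 [ 0.897 -0.001  0.442]
 [-0.001 -1.     0.   ]]
```

Call:
step_arm(steps=[293, -521, -80, 0, 0, 18, 67, 293, -521, -80, 0, 0, 18, 67, 293, -521, -80, 0, 0, 18, 67, 293, -521, -80, 0, 0, 18, 67, 293, -521, -80, 0, 0, 18, 67, 293, -521, -80, 0, 0, 18, 67, 293, -521, -80, 0, 0, 18, 67, 293, -521, -80, 0, 0, 18, 67], squeeze=20)

```text
t: 0.9
tool_pos: [434.9, 151.3, 178.5]
orientation: [0.535, 0.463, -0.463, -0.534]
contact_force: [0.3, 1.1, -0.1]
finger_gap: 0.669
```

Call:
step_arm(steps=[101, -180, -28, 0, 0, 0, 67, 101, -180, -28, 0, 0, 0, 67, 101, -180, -28, 0, 0, 0, 67, 101, -180, -28, 0, 0, 0, 67, 101, -180, -28, 0, 0, 0, 67, 101, -180, -28, 0, 0, 0, 67, 101, -180, -28, 0, 0, 0, 67])

```text
t: 1.6
tool_pos: [535.4, -27.9, 150.4]
orientation: [0.535, 0.463, -0.463, -0.535]
contact_force: [0.3, -0.2, -0.5]
finger_gap: 0.67
```

```bash
python3 - <<'E'
from h import *
import json
s=env.get_state();cv2.imwrite("pics/w1.png",env.snapshot("wrist"))
json.dump({k:np.array(s[k]).tolist() for k in("tool_pos","orientation")},open("w1.json","w"))
print(s["tool_pos"],s["orientation"],s["contact_force"])
E
```

```text
[535.39769589 -27.91611907 150.37071875] [ 0.53452146  0.46252488 -0.46330708 -0.53451295] [ 0.27880037 -0.16422803 -0.47922986]
```

View pics/w1.png

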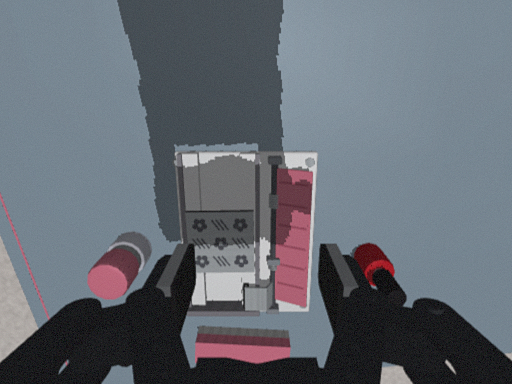

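The wrist view shows the slab's near edge at row 152 (columns 177..317). The bar is at columns 276..313, and the plate's near edge is at row 211 (185..254) with its far edge at row 272. The fingertips are near (182,262) and (333,262).

```bash
python3 - <<'E'
from h import *
import json
s=json.load(open("w1.json"));C=cam("wrist",s)
im=cv2.imread("pics/w1.png");hsv=cv2.cvtColor(im,cv2.COLOR_BGR2HSV)
m=((hsv[...,0]>160)|(hsv[...,0]<5))&(hsv[...,1]>70);m=m.astype(np.uint8)*255
m[:160]=0;m[315:]=0;m[:,:268]=0;m[:,318:]=0
m=cv2.morphologyEx(m,cv2.MORPH_CLOSE,np.ones((5,5)))
c=max(cv2.findContours(m,0,2)[0],key=cv2.contourArea);r=cv2.minAreaRect(c);b=cv2.boxPoints(r);print(b,r)
P=[ray(C,q,20)[:2] for q in b];e=max([P[1]-P[0],P[2]-P[1]],key=np.linalg.norm);e=e*np.sign(e[0])
print("bar yaw",np.degrees(np.arctan2(e[1],e[0])),np.linalg.norm(e))
nl,nr=ray(C,(317.5,152),6)[:2],ray(C,(309.5,313),6)[:2]
e=nr-nl;print("slab left edge yaw",np.degrees(np.arctan2(e[1],e[0])),np.linalg.norm(e))
print("nl",nl,"nr",ray(C,(176.5,152),6)[:2])
n2=ray(C,(176.5,152),6)[:2];e=nl-n2;print(np.degrees(np.arctan2(-e[0],e[1])),np.linalg.norm(e))
g=[ray(C,q,14)[:2] for q in((186,211),(254,211))];g2=[ray(C,q,19)[:2] for q in((190,272),(254,272))]
for yaw in(-8,-9):
    a=np.radians(yaw);X=np.array([np.cos(a),np.sin(a)]);Y=np.array([-X[1],X[0]])
    O=nl+75*X-86*Y;print("yaw",yaw,"O",O)
    for q in g+g2+P+[np.array([535.4,-27.9])]:print(((q-O)@X).round(1),((q-O)@Y).round(1))
E
```

```text
[[271.06033 304.61133]
 [277.00186 167.9566 ]
 [312.45657 169.49811]
 [306.51505 306.15283]] ((291.7584533691406, 237.05471801757812), (35.48821258544922, 136.7838134765625), 2.4895529747009277)
bar yaw -9.593063383866156 134.7491426999503
slab left edge yaw -7.8877531099557 165.86285620659334
nl [520.98977086  27.01510743] nr [503.47813691 -94.40675169]
-8.206692120657486 122.67813658242947
yaw -8 O [583.29098933 -68.58592906]
-23.6 -30.3
-23.4 30.5
35.2 -29.5
35.4 30.2
70.5 46.4
-64.2 50.1
-62.8 80.0
72.3 80.5
-53.1 33.6
yaw -9 O [581.61303241 -69.65867474]
-21.6 -29.4
-22.5 31.4
37.2 -27.6
36.4 32.1
71.1 48.9
-63.6 50.3
-62.7 80.2
72.4 83.1
-52.2 34.0
```

Call:
step_arm(steps=[6, -3, -40, 0, 0, 0, 67, 6, -3, -80, 0, 0, 0, 67, 6, -3, -118, 0, 0, 0, 67, 6, -3, -118, 0, 0, 0, 67, 6, -3, -118, 0, 0, 0, 67])

```text
t: 2.15
tool_pos: [541.6, -29.6, 33.8]
orientation: [0.534, 0.463, -0.464, -0.534]
contact_force: [-0.4, 0.2, 0.5]
finger_gap: 0.669
```

Call:
step_arm(steps=[0, 0, -4, 0, 0, 0, 67, 0, 0, -8, 0, 0, 0, 67, 0, 0, -8, 0, 0, 0, 67])

```text
t: 2.45
tool_pos: [541.8, -29.5, 26.4]
orientation: [0.534, 0.464, -0.464, -0.534]
contact_force: [0.1, -0.6, 0.0]
finger_gap: 0.67
```

Call:
step_arm(steps=[0, 0, -2, 0, 0, 0, 67, 0, 0, -4, 0, 0, 0, 67, 0, 0, -4, 0, 0, 0, 67])

```text
t: 2.75
tool_pos: [541.8, -29.6, 22.3]
orientation: [0.534, 0.464, -0.464, -0.534]
contact_force: [0.4, 0.0, 0.9]
finger_gap: 0.667
```

```bash
python3 - <<'E'
from h import *
s=env.get_state();print(s["tool_pos"],s["contact_force"],s["ft_torque"])
w=env.snapshot("wrist");a=env.snapshot("side")[150:230,235:345]
a=cv2.resize(a,(528,384),interpolation=cv2.INTER_CUBIC)
cv2.imwrite("pics/w2.png",cv2.resize(np.vstack([w,cv2.resize(a,(512,372))]),(406,600))if 0 else cv2.resize(np.hstack([w[:,100:412],a]),(800,366)))
E
```

```text
[541.78680417 -29.5532688   22.32269728] [0.39546219 0.03073194 0.91221224] [-0.01005574 -0.01290642  0.0203487 ]
```

View pics/w2.png

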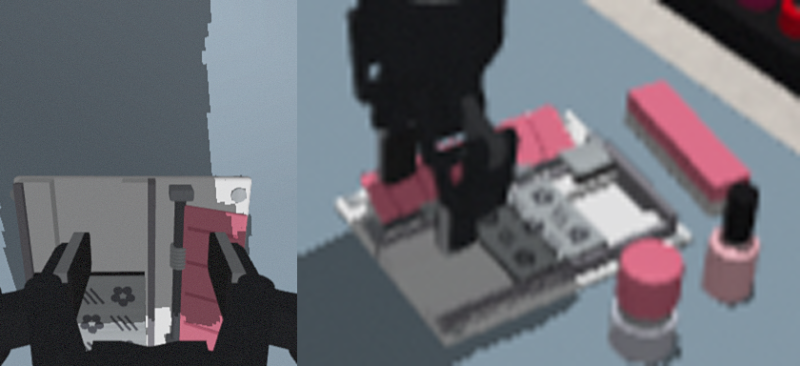

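The bar finger is over the bar and the pusher finger is over the groove, short of the plate's near edge. There's no contact yet, so I'll go down in small steps.

Call:
step_arm(steps=[0, 0, -2, 0, 0, 0, 67, 0, 0, -4, 0, 0, 0, 67, 0, 0, -4, 0, 0, 0, 67])

```text
t: 3.15
tool_pos: [541.7, -29.6, 18.1]
orientation: [0.534, 0.463, -0.464, -0.534]
contact_force: [1.3, 0.8, 0.5]
finger_gap: 0.67
```

Call:
step_arm(steps=[0, 0, -2, 0, 0, 0, 67, 0, 0, -3, 0, 0, 0, 67, 0, 0, -3, 0, 0, 0, 67])

```text
t: 3.45
tool_pos: [541.8, -29.5, 15.2]
orientation: [0.534, 0.463, -0.464, -0.534]
contact_force: [-0.3, -0.5, 3.2]
finger_gap: 0.67
```

Call:
step_arm(steps=[0, 0, -2, 0, 0, 0, 67, 0, 0, -3, 0, 0, 0, 67, 0, 0, -3, 0, 0, 0, 67])

```text
t: 3.75
tool_pos: [542.0, -29.4, 12.3]
orientation: [0.534, 0.464, -0.463, -0.534]
contact_force: [0.2, 1.7, 5.2]
finger_gap: 0.666
```

Call:
step_arm(steps=[0, 0, -2, 0, 0, 0, 67, 0, 0, -4, 0, 0, 0, 67, 0, 0, -4, 0, 0, 0, 67])

```text
t: 4.05
tool_pos: [542.3, -29.1, 8.4]
orientation: [0.534, 0.464, -0.463, -0.534]
contact_force: [0.4, 3.4, 7.5]
finger_gap: 0.674
```

Call:
step_arm(steps=[0, 0, -1, 0, 0, 0, 67, 0, 0, -2, 0, 0, 0, 67, 0, 0, -2, 0, 0, 0, 67])

```text
t: 4.35
tool_pos: [542.4, -28.8, 6.8]
orientation: [0.534, 0.464, -0.463, -0.534]
contact_force: [-1.9, 3.5, 9.4]
finger_gap: 0.67
```

Call:
step_arm(steps=[0, 0, -1, 0, 0, 0, 67, 0, 0, -1, 0, 0, 0, 67])

```text
t: 4.55
tool_pos: [542.5, -28.7, 6.6]
orientation: [0.534, 0.464, -0.463, -0.533]
contact_force: [-6.2, 1.7, 15.4]
finger_gap: 0.67
```

```bash
python3 - <<'E'
from h import *
s=env.get_state();print(s["tool_pos"],s["contact_force"],s["ft_torque"])
w=env.snapshot("wrist");a=env.snapshot("side")[155:225,240:336]
a=cv2.resize(a,(526,384),interpolation=cv2.INTER_CUBIC)
cv2.imwrite("pics/w3.png",cv2.resize(np.hstack([w[:,100:412],a]),(800,366)))
E
```

```text
[542.49500011 -28.68490997   6.62349257] [-6.24512208  1.68587772 15.4023659 ] [0.85311535 0.91089904 0.17117956]
```

View pics/w3.png

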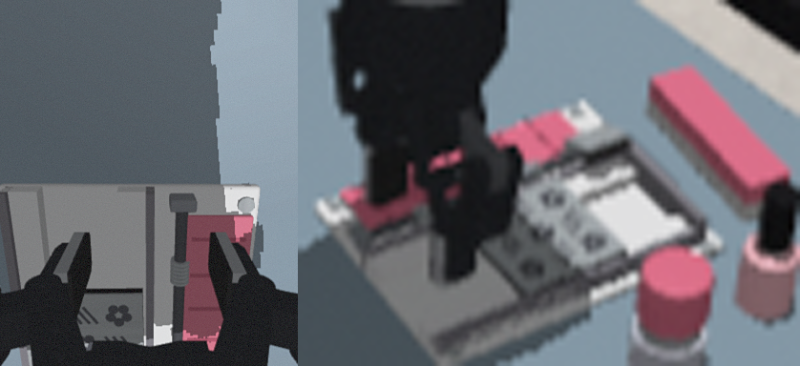

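The bar is level and at its stop, and the jaw is up. Now I'll push along holder x (0.990, -0.139), keeping the bar down.

Call:
step_arm(steps=[2.5, -0.3, -0.3, 0, 0, 0, 67, 5, -0.7, -0.3, 0, 0, 0, 67, 7.5, -1, -0.3, 0, 0, 0, 67, 10, -1.4, -0.3, 0, 0, 0, 67, 12.5, -1.7, -0.3, 0, 0, 0, 67, 15, -2.1, -0.3, 0, 0, 0, 67, 17.5, -2.4, -0.3, 0, 0, 0, 67, 20, -2.8, -0.3, 0, 0, 0, 67])

```text
t: 5.45
tool_pos: [561.7, -31.4, 6.7]
orientation: [-0.534, -0.464, 0.464, 0.534]
contact_force: [-10.6, 1.2, 16.6]
finger_gap: 0.671
```

Call:
step_arm(steps=[2.5, -0.3, -0.3, 0, 0, 0, 67, 5, -0.7, -0.3, 0, 0, 0, 67, 7.5, -1, -0.3, 0, 0, 0, 67, 10, -1.4, -0.3, 0, 0, 0, 67, 12.5, -1.7, -0.3, 0, 0, 0, 67, 15, -2.1, -0.3, 0, 0, 0, 67])

```text
t: 6.05
tool_pos: [575.9, -33.4, 6.8]
orientation: [-0.533, -0.463, 0.464, 0.534]
contact_force: [-10.0, 1.8, 15.5]
finger_gap: 0.669
```

```bash
python3 - <<'E'
from h import *
s=env.get_state();print(s["tool_pos"],s["contact_force"],s["ft_torque"])
w=env.snapshot("wrist");a=env.snapshot("side")[155:225,240:336]
a=cv2.resize(a,(526,384),interpolation=cv2.INTER_CUBIC)
cv2.imwrite("pics/w4.png",cv2.resize(np.hstack([w[:,100:412],a]),(800,366)))
E
```

```text
[575.91053218 -33.3926587    6.8430226 ] [-9.97034042  1.75027391 15.53314168] [0.70067025 1.6808768  0.30019527]
```

View pics/w4.png

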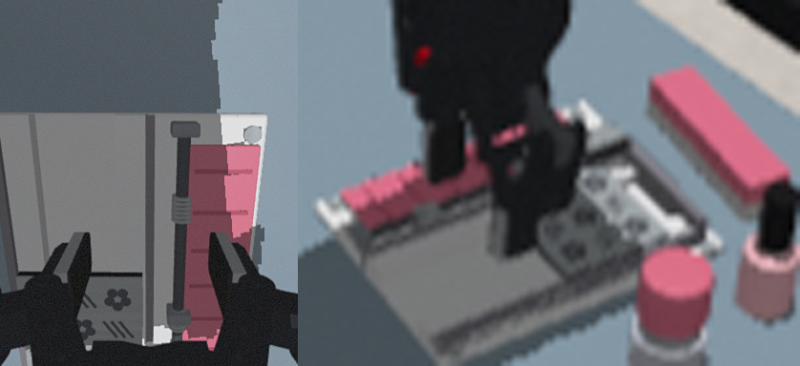

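The plate is straight, moving ahead of the pusher, and the bar is still down. It has about 16 mm left to go.

Call:
step_arm(steps=[2.5, -0.3, -0.2, 0, 0, 0, 67, 5, -0.7, -0.2, 0, 0, 0, 67, 7.5, -1, -0.2, 0, 0, 0, 67, 10, -1.4, -0.2, 0, 0, 0, 67, 12, -1.7, -0.2, 0, 0, 0, 67])

```text
t: 6.65
tool_pos: [587.6, -35.1, 6.9]
orientation: [-0.533, -0.463, 0.465, 0.535]
contact_force: [-9.0, 2.5, 12.7]
finger_gap: 0.67
```

Call:
step_arm(steps=[1.5, -0.2, -0.2, 0, 0, 0, 67, 3, -0.4, -0.2, 0, 0, 0, 67, 3, -0.4, -0.2, 0, 0, 0, 67])

```text
t: 6.95
tool_pos: [590.1, -35.4, 6.9]
orientation: [-0.532, -0.463, 0.465, 0.535]
contact_force: [-7.2, 2.1, 11.2]
finger_gap: 0.671
```

Call:
step_arm(steps=[1, -0.1, -0.2, 0, 0, 0, 67, 2, -0.3, -0.2, 0, 0, 0, 67, 2, -0.3, -0.2, 0, 0, 0, 67])

```text
t: 7.25
tool_pos: [590.5, -35.5, 6.9]
orientation: [-0.531, -0.462, 0.466, 0.536]
contact_force: [-15.9, 1.3, 16.9]
finger_gap: 0.671
```

Call:
step_arm(steps=[1, -0.1, -0.2, 0, 0, 0, 67, 2, -0.3, -0.2, 0, 0, 0, 67, 2.5, -0.3, -0.2, 0, 0, 0, 67, 2.5, -0.3, -0.2, 0, 0, 0, 67])

```text
t: 7.65
tool_pos: [590.6, -35.5, 6.8]
orientation: [-0.529, -0.46, 0.468, 0.538]
contact_force: [-21.7, 1.6, 21.7]
finger_gap: 0.672
```

```bash
python3 - <<'E'
from h import *
s=env.get_state();print(s["tool_pos"],s["contact_force"],s["ft_torque"])
w=env.snapshot("scene")[170:250,185:275];a=env.snapshot("side")[155:225,250:346]
a=cv2.resize(a,(526,384),interpolation=cv2.INTER_CUBIC);w=cv2.resize(w,(432,384),interpolation=cv2.INTER_CUBIC)
cv2.imwrite("pics/w5.png",cv2.resize(np.hstack([w,a]),(800,320)))
E
```

```text
[590.58778541 -35.50822287   6.84971946] [-21.72865508   1.5907072   21.67707864] [ 0.76369671  3.70898129 -0.12377532]
```

View pics/w5.png

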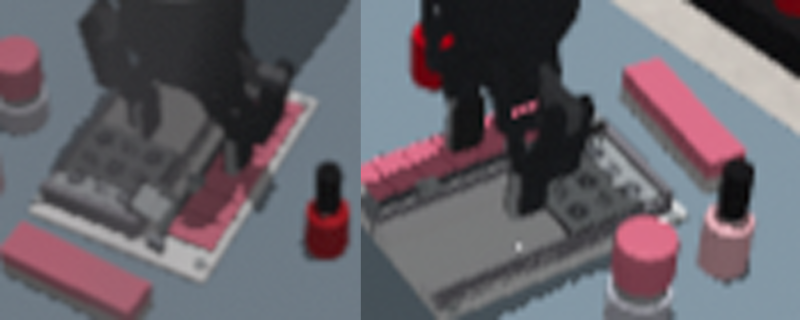

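The force has risen to 22 N with no further travel, but a light strip shows beyond the plate. I'll check it against projected reference points.

```bash
python3 - <<'E'
from h import *
a=np.radians(-8);X=np.array([np.cos(a),np.sin(a),0]);Y=np.array([-X[1],X[0],0]);O=np.array([583.3,-68.5,0])
W=lambda x,y,z:O+x*X+y*Y+[0,0,z]
out=[]
for n,x0,y0 in(("scene",188,190),("side",290,165)):
    C=cam(n);im=env.snapshot(n);c=im[y0:y0+50,x0:x0+50];c=cv2.resize(c,(400,400),interpolation=cv2.INTER_CUBIC)
    c=cv2.convertScaleAbs(c,alpha=1.5)
    for (x,z,col) in((75,24,(0,255,0)),(82,24,(0,255,255)),(75,19,(255,0,0)),(67,19,(0,0,255)),(15,19,(255,0,255))):
        for y in(-30,-20,-10,0):
            u=(proj(C,W(x,y,z))-[x0,y0]+.5)*8;cv2.circle(c,tuple(int(v) for v in u),2,col,-1)
    out.append(c)
cv2.imwrite("pics/z.png",np.hstack(out))
E
```

```text
(no output)
```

View pics/z.png

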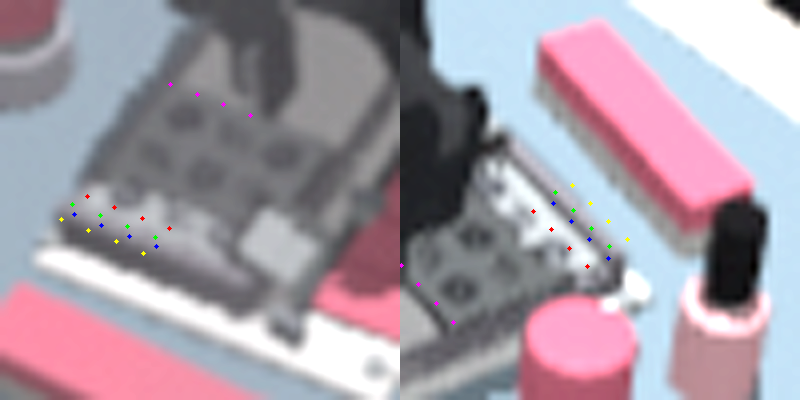

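The light strip has an irregular edge and lies within the plate's 60 mm length, so it is the lit part of the plate outside the gripper's shadow. With the stiff contact too, I judge the plate is home. I'll back off a little with the bar still down, then lift.

Call:
step_arm(steps=[-1, 0.1, -0.2, 0, 0, 0, 67, -2.5, 0.3, -0.2, 0, 0, 0, 67, -3, 0.4, -0.2, 0, 0, 0, 67, -3, 0.4, 2, 0, 0, 0, 67, -3, 0.4, 5, 0, 0, 0, 67, -3, 0.4, 10, 0, 0, 0, 67, -3, 0.4, 20, 0, 0, 0, 67, -3, 0.4, 40, 0, 0, 0, 67])

```text
t: 8.65
tool_pos: [586.6, -34.9, 46.2]
orientation: [-0.528, -0.459, 0.469, 0.539]
contact_force: [0.3, -1.1, 0.4]
finger_gap: 0.67
```

Call:
step_arm(steps=[-30, 4, 40, 0, 0, 0, 67, -60, 8, 80, 0, 0, 0, 67, -70, 10, 110, 0, 0, 0, 67, -70, 10, 110, 0, 0, 0, 67, -70, 10, 110, 0, 0, 0, 67])

```text
t: 9.15
tool_pos: [516.6, -24.9, 156.8]
orientation: [-0.529, -0.46, 0.468, 0.538]
contact_force: [-0.5, 0.0, -0.1]
finger_gap: 0.668
```

```bash
python3 - <<'E'
from h import *
import json
s=env.get_state();w=env.snapshot("wrist");cv2.imwrite("pics/w6.png",w)
json.dump({k:np.array(s[k]).tolist() for k in("tool_pos","orientation")},open("w6.json","w"))
print(s["tool_pos"],s["contact_force"])
a=env.snapshot("side")[150:230,235:345]
cv2.imwrite("pics/v.png",np.hstack([w[150:384,120:400],cv2.resize(a,(322,234),interpolation=cv2.INTER_CUBIC)]))
E
```

```text
[516.64171471 -24.85010343 156.84192478] [-0.49810338  0.02452022 -0.06224196]
```

View pics/v.png

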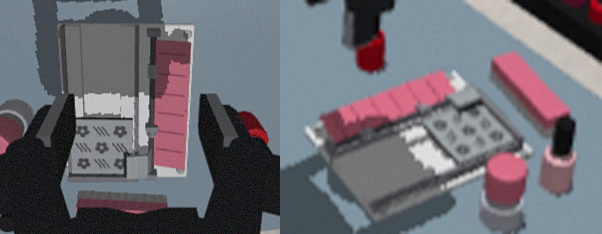

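The plate sits against the end stop, the jaw rests on it, the bar is up again and the bystanders are in place. One numeric check of the plate's near edge, then I'll hand in.

```bash
python3 - <<'E'
from h import *
import json
C=cam("wrist",json.load(open("w6.json")));g=cv2.cvtColor(cv2.imread("pics/w6.png"),6).astype(int)
print(g[255:280,200:235].mean(1).round().tolist(), g[165:185,200:235].mean(1).round().tolist(),g[318:336,195:235].mean(1).round().tolist())
a=np.radians(-8);X=np.array([np.cos(a),np.sin(a)]);O=np.array([583.3,-68.5])
for r,z in((174,6),(268,19),(270,19),(326,19),(329,24)):print(r,z,(ray(C,(217,r),z)[:2]-O)@X)
E
```

```text
[190.0, 190.0, 189.0, 189.0, 190.0, 190.0, 191.0, 185.0, 160.0, 128.0, 116.0, 110.0, 73.0, 26.0, 78.0, 129.0, 145.0, 144.0, 142.0, 142.0, 139.0, 127.0, 116.0, 115.0, 118.0] [88.0, 86.0, 82.0, 82.0, 78.0, 73.0, 72.0, 72.0, 88.0, 103.0, 107.0, 108.0, 107.0, 108.0, 107.0, 107.0, 107.0, 107.0, 107.0, 107.0] [131.0, 138.0, 142.0, 143.0, 145.0, 114.0, 63.0, 51.0, 64.0, 93.0, 108.0, 107.0, 106.0, 105.0, 117.0, 126.0, 126.0, 125.0]
174 6 -75.45277808696646
268 19 12.703412097217257
270 19 14.822853156561251
326 19 77.63474531020752
329 24 77.17649670182251
```

```bash
python3 -c "
from rig import env
print(env.hand_in())"
```

```text
the job is handed in; nothing more can be done
None
```

I loaded the plate into its holder and handed the job in; the whole run took about 9 s of the 48 s allowed. One fingertip pressed the thumb bar fully down and held it there. The other pushed the plate along the bed until it stopped moving at about 22 N. I then backed off 3 mm with the bar still down, let it go and moved clear.

**Last checks:**
- **Plate position:** in the wrist view its near edge is at about holder x = 14 mm, where 15 mm is fully home. That is within the 2 mm calibration error.
- **Clip:** the bar is back up and the jaw rests on the plate.
- **Bystanders:** the items near the holder look unmoved.
- **Contact:** the force on the tool is about zero.

**Disagreement:** while the plate was held against the stop, a light strip in the pictures looked like a gap at its far end. I read it as the part of the plate outside the gripper's shadow, and the later picture without that shadow showed no such gap.

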